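Take the basting brush off its hook and open the oil bottle

ROBOT

A 6-joint arm with a two-finger parallel gripper is mounted at the origin on the work surface. World frame = base frame: x ahead of the robot, y to its left, z up, the work surface at z = 0. Lengths are in m, angles in rad, forces in N, time in s.
With the tool pointing down it reaches from about 0.225 to 0.875 m from the base axis. Payload 3.4 kg.
Tool frame: the origin (TCP) lies at the very end of the fingers, on their centre line; the grasp point (between the pads) lies 19 mm behind it (manip.tcp_to_grasp is the distance from the TCP to the grasp point, in m); z points along the fingers, y is the line along which they close (so a half turn about z gives the same grasp; the last joint's range is limited). The gripper opens to 85 mm and grips with 20 to 120 N. Pads are 22 mm wide; open, the fingers measure 114 mm over their backs; the gripper's body (76 mm by 85 mm) begins 54 mm behind the grasp point. The pads swing forward as they close: fully open they stand 13 mm farther back than shut.
Start: joints at [1.142, 0.276, 1.505, -0, 1.361, -0.121], TCP at [0.174, 0.548, 0.192] pointing down, gripper open.
Joint ranges: [-2.89, 2.89], [-0.75, 2.08], [0.22, 2.7], [-1.18, 4.32], [0.11, 2.71], [-2.7, 2.7]. Speed limits (rad/s): [2.57, 2.57, 3.14, 3.14, 3.14, 3.14].

INTERFACE

Orientations are given as a unit quaternion [w, x, y, z].
In Python, from rig import status, get_image, job, manip gives the robot as it stands.
- The arm moves only by the tool apply_moves, never from a script. Its arguments are lists of equal length, an entry for each row: "xyz": the shift along the tool's x, y, z each as a share of 0.3 m, from -1 to 1, a list of three; "rot": the turn, a rotation vector about the tool's x, y, z each as a share of 60 degrees, from -1 to 1, a list of three; "hand": the opening, from -1 (shut) to 1 (fully open). A call has 1 to 8 rows; each row shifts and turns the commanded pose from where the row before left it, along the tool's axes as they then stand; what a row does not reach is not made up. A row lasts 1/8 s, in which the tool goes at most 62.5 mm and 10.7 degrees, less where a joint would pass 70% of its speed; a pose out of reach is approached as far as the arm can. A call with a number of a shift or a turn outside -1 to 1 is refused whole. A call with a gripper value outside its range is refused whole. The fingers move at their own pace and stop on an object; "force" is the grip in N (left out, the last holds). Time passes only in rows, so rows that do not move let the fingers close. It gives the time, the measured TCP pose, the force, the opening and the grip force at its end, in the units of the state.
- status.get_state(): the state, without advancing time (a new reading comes with each control period).
- get_image(name): name is "scene" or "top"; returns a dict with "pixels" (400x640x3 uint8, red, green, blue), "fovy" (degrees; the focal length in pixels is half the picture's height over the tangent of half this angle, whatever the lens; pixels are square), "cx", "cy" (the principal point, pixels), "origin" and "orientation" of the camera in the world. Camera axes: x right, y down, z forward; pixel columns grow to the right and rows downward; lengths in m; the calibration is good to about 2 mm. A picture is of the moment at which its call begins. There is no depth.
- job.sign_off(): hands the job in; it is judged then, once.
The state is a dict: "clock": time; "qpos": joint angles; "qd": joint speeds; "effort": joint torques, N m; "position": TCP position; "ee_rot": TCP orientation; "contact_force": force on the tool from outside, world axes, zero at the start; "moment": the same for the moment, N m; "width": finger opening in m; "gripper_force": force on a finger pad.
Only numpy, scipy, OpenCV 4.12 (cv2) and the standard library are available. Lean on these libraries where they do the work, as an engineer would, in place of code of your own. Each camera call takes 0.05 s, during which the arm holds its last target. There are 200 camera calls.

TASK

Get ready to oil the pan. Lift the green silicone basting brush off its hook and lower it, bristles down, to the bottom of the white teacup without dropping it, so that it is left standing in the cup, and pull the red push-pull cap of the oil bottle up until it is fully open. Leave the other two utensils hanging, the spice tin and the chopping board where they are, and the cup and bottle standing upright on the counter.

Things in the scene. Friction and masses are not known exactly. Their poses are not given: they have to be found in the camera images.
- stand: Fixed stand; origin on the counter below the middle of its bar, -x towards the robot. Dark wood base 150 x 330 x 12 mm (x -105 to +45), steel posts 12 mm thick at y = +-150 mm, level 12 mm bar along y at x = 0, centre 300 mm up. Three hooks at y = -100, 0, 100 mm point to -x; one utensil hangs on each, at about x = -40 mm, which on which varies. Nothing but the hook tips rises above 306 mm.
- hook1 (a point): Point on the axis of the stand's middle hook, 40 mm out (-x) from the bar, 300 mm up; the other two hooks are 100 mm to either side along the stand's y. Each is a 6 mm round rod, level until 52 mm out from the bar, then turned up to a tip 60 mm out, whose top is at 313 mm.
- brush: Loose basting brush, 204 mm long, about 70 g, hanging upright: green silicone, flat green handle. Origin at the middle of the bristle ends (lowest), z up to the eye, y along the stand's bar. Bristles 36 (y) x 14 (x) mm, z 0 to 46; head block 40 x 16 mm to z = 61; handle 22 (y) x 11 (x) mm, z 73 to 172; then a 4 mm steel wire eye, 20 mm wide, opening 12 mm wide and 28 mm high (z 172 to 200).
- brush_eye (a point): Top of the inside of the brush's eye, 200 mm above its bristle ends; it rests on the hook. The eye must rise more than 10 mm to pass over the hook's tip; after about 22 mm the lower end of its opening meets the rod from below.
- brush_grip (a point): Middle of the brush handle's upper part, 160 mm above the bristle ends: a good place to grip, 22 mm wide along the stand's y.
- brush_tip (a point): Middle of the bristle ends of the brush.
- teacup: Loose white porcelain teacup with two thin blue lines at the rim, no handle, 240 g, standing on the counter: 85 mm high, 78 mm across at the rim and 54 mm at the foot, wall 4 mm. Origin at the centre of its underside, z up; the inner floor is 6 mm above the origin, about 46 mm across, the mouth 70 mm across inside.
- oil_bottle: Loose, filled golden-yellow oil squeeze bottle, about 0.55 kg, 66 mm across, standing on the counter. Origin at the centre of its underside, z up. White screw collar 35 mm across from z = 160 to 176 mm; on top of it the red push-pull cap.
- oil_cap_top (a point): Centre of the top face of the red push-pull cap, 200 mm above the counter when shut. The cap is a cylinder 23 mm across and 24 mm high that stands free above the collar.
- oil_cap (a joint): How far the cap is pulled up (m): 0 is shut, 0.008 is fully open, where it meets its stop. It moves straight up along the bottle's axis against a friction of 2.4 N plus 6 N per m/s and stays where it is left; pulled much harder than that the bottle would be lifted.
- paddle_eye (a point): Top of the inside of the eye of the bamboo rice paddle (pale wood, 208 mm long, blade 68 mm wide, handle 24 mm wide, loose), which hangs on another hook. To be left hanging.
- spatula_eye (a point): Top of the inside of the eye of the orange silicone spatula (252 mm long, blade 56 mm wide, handle 22 mm wide, loose), which hangs on another hook. To be left hanging.
- spice_tin: Loose closed steel spice tin, 71 mm across, 78 mm high, origin at the centre of its underside. To be left alone.
- chopping_board: Round blue plastic chopping board with a white edge line, 200 mm across, 12 mm thick, lying on the counter, origin at the centre of its underside. To be left alone.
Not all that is in view belongs to the job. Of the things like the brush, leave any that is purple; of the rest the larger one is meant.

How it is judged:
On the way, in this order (a step that is already met when the one before it is completed fails the run):
1. the brush has been carried clear of its hook: its eye more than 80 mm out from the bar on the hook side and still above 200 mm height (x of brush_eye in the frame of stand below -0.08 m and height (world z) of brush_eye above 0.2 m), for 0.05 s.
2. the brush, still held by the fingers, has its bristle ends inside the cup within 20 mm of the cup's inner floor (z of brush_tip in the frame of teacup below 0.026 m and horizontal distance between brush_tip and teacup below 0.035 m and contact force between the fingers and brush above 0.5 N), for 0.1 s.
At the end, for the whole second after the job is handed in: Brush at rest, bristles down in the cup (ends within 24 mm of its floor, lean under 0.85 rad). Cap up at least 6.5 mm. Cup and bottle upright on the counter (tilt under 0.1 rad). Paddle and spatula hanging (eyes within 35 mm of start), tin and board within 30 mm of start (z of brush_tip in the frame of teacup between 0 and 0.03 m and horizontal distance between brush_tip and teacup below 0.035 m and angle between brush's own z axis and vertical below 0.85 rad and linear speed of brush below 0.03 m/s and angle between each of teacup, oil_bottle's own z axis and vertical below 0.1 rad and height (world z) of teacup between -0.01 and 0.008 m and value of joint oil_cap above 0.0065 m and height (world z) of oil_bottle between -0.01 and 0.008 m and distance of each of paddle_eye, spatula_eye from where it was at the start of the episode below 0.035 m and distance of each of spice_tin, chopping_board from where it was at the start of the episode below 0.03 m); the robot touches nothing.
It fails at once if the rice paddle or the spatula comes off its hook (its eye moves more than 50 mm) (distance of any of paddle_eye, spatula_eye from where it was at the start of the episode above 0.05 m).
It fails at once if the teacup or the oil bottle is tipped by more than 0.35 rad (angle between any of teacup, oil_bottle's own z axis and vertical above 0.35 rad).
It fails at once if the spice tin or the chopping board is pushed more than 40 mm (distance of any of spice_tin, chopping_board from where it was at the start of the episode above 0.04 m).
It also fails if it takes over 64 s, if anything falls off the work surface, if the arm or the gripper's body presses on something with over 40 N, if the wrist force passes 120 N, or if a joint passes its speed limit or range.

## Working session

There is one attempt and no reset: what is moved stays moved. The work goes in short steps, Python scripts to look and compute and a tool call to move; the robot and the scene stay as the last step left them, time stands still between calls to the robot, and variables do not carry over. Pictures are saved under pics/ and viewed, at most 10 in all, crops included, and the job is handed in when it is done.

Besides the shell and the picture viewer there is one more tool, called in YAML: its name, and indented under it one key for each argument. apply_moves: Moves the arm, as the interface text tells. Its arguments: {"type":"object","properties":{"xyz":{"type":"array","items":{"type":"array","items":{"type":"number","minimum":-1,"maximum":1}}},"rot":{"type":"array","items":{"type":"array","items":{"type":"number","minimum":-1,"maximum":1}}},"hand":{"type":"array","items":{"type":"number"}},"force":{"type":"number"}},"required":["xyz","rot","hand"]}

```bash
mkdir -p pics; cat > h.py <<'E'
import numpy as np, cv2
from scipy.spatial.transform import Rotation as R
from rig import status, get_image, job, manip
def rot(q): return R.from_quat([q[1],q[2],q[3],q[0]])
def f(im): return im["pixels"].shape[0]/2/np.tan(np.radians(im["fovy"])/2)
def ray(im,u,v):
    d=np.array([(u-im["cx"])/f(im),(v-im["cy"])/f(im),1.]); d=rot(im["orientation"]).apply(d)
    return np.array(im["origin"]),d/np.linalg.norm(d)
def onz(im,u,v,z):
    o,d=ray(im,u,v); return o+d*(z-o[2])/d[2]
def two(a,b):
    (o1,d1),(o2,d2)=a,b
    t=np.linalg.lstsq(np.stack([d1,-d2],1),o2-o1,rcond=None)[0]
    p,q=o1+t[0]*d1,o2+t[1]*d2
    return (p+q)/2,np.linalg.norm(p-q)
def proj(im,p):
    c=rot(im["orientation"]).inv().apply(np.array(p)-im["origin"]); return c[:2]/c[2]*f(im)+[im["cx"],im["cy"]]
def save(im,n,crop=None,s=1):
    a=im["pixels"]
    if crop: x0,y0,x1,y1=crop; a=a[y0:y1,x0:x1]
    a=cv2.resize(a,None,fx=s,fy=s,interpolation=cv2.INTER_CUBIC)
    cv2.imwrite(f"pics/{n}.png",cv2.cvtColor(a,cv2.COLOR_RGB2BGR))
E
python3 - <<'E'
from h import *
for n in("scene","top"):
    im=get_image(n); save(im,n+"0"); np.save(n+"0.npy",im,allow_pickle=True)
    print(n,im["fovy"],im["cx"],im["cy"],im["origin"],rot(im["orientation"]).as_matrix().round(3).tolist())
print(status.get_state(), manip.tcp_to_grasp)
E
```

```text
scene 52.19860803479047 322.25363064672933 205.06014474750606 [1.28722721 0.42744441 0.80307446] [[-0.536, 0.508, -0.674], [0.844, 0.334, -0.419], [0.012, -0.794, -0.608]]
top 42.04076242569307 322.0145909742957 192.6203433895364 [0.40832977 0.00627969 1.80045548] [[-0.005, -0.993, 0.118], [-1.0, 0.005, -0.002], [0.002, -0.118, -0.993]]
{'clock': 0.1, 'qpos': array([ 1.14199635e+00,  2.76520873e-01,  1.50600394e+00, -4.53698279e-05,
        1.36071574e+00, -1.20994297e-01]), 'qd': array([-1.75604481e-03, -2.17728059e-03, -2.06520808e-03,  6.01970894e-04,
       -1.02442701e-03, -8.13173789e-05]), 'effort': array([ 2.12728184e-03, -4.17701554e+01, -2.46404564e+01, -3.98743587e-04,
        5.87022791e-03, -1.87051782e-06]), 'position': array([0.17399861, 0.54747203, 0.19083351]), 'ee_rot': array([-2.02311020e-04,  1.53291254e-01,  9.88180708e-01, -7.99037697e-04]), 'contact_force': array([ 0.63316868, -0.91065656, -0.34705188]), 'moment': array([-0.02993246, -0.01844944, -0.0085857 ]), 'gripper_force': 0.0, 'width': 0.08539048780883148} 0.0187
```

View pics/scene0.png

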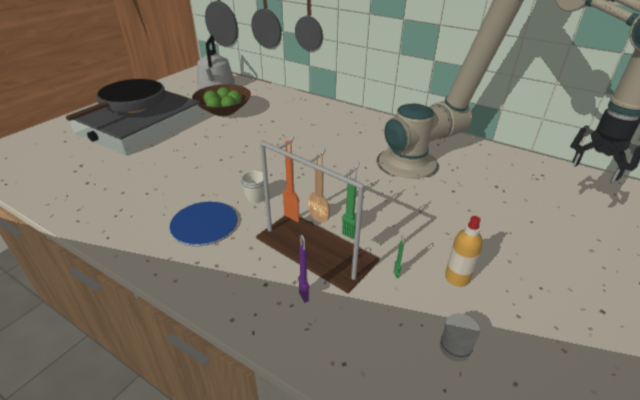

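View pics/top0.png

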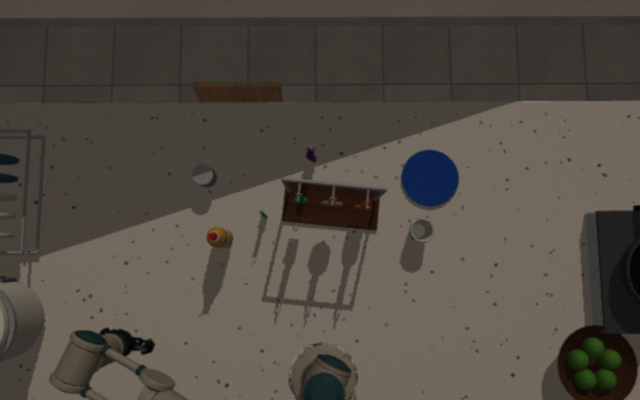

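The scene picture shows the hanging orange spatula (290,185), the bamboo paddle (318,195), and the hanging green brush (350,210). In the top picture the brush is at about (300,198), the cup at (421,230), the bottle at (218,236), the board at (430,178) and the tin at (204,176).
Brush candidates: the hanging large green one (350,210), a small green one standing by itself (399,260), and a purple one (304,270). I choose the hanging green one and check it in a close crop.

```bash
python3 - <<'E'
from h import *
S=np.load("scene0.npy",allow_pickle=True).item();T=np.load("top0.npy",allow_pickle=True).item()
a=cv2.resize(S["pixels"][130:300,230:490],None,fx=3,fy=3,interpolation=cv2.INTER_CUBIC)[:, :780]
b=cv2.resize(T["pixels"][150:260,190:450],None,fx=3,fy=3,interpolation=cv2.INTER_CUBIC)
cv2.imwrite("pics/c1.png",a[:,:,::-1]); cv2.imwrite("pics/c2.png",b[:,:,::-1])
def comps(im,name,m,amin=15):
    n,l,s,c=cv2.connectedComponentsWithStats(m.astype(np.uint8))
    for i in range(1,n):
        if s[i,4]>=amin: print(name,s[i].tolist(),c[i].round(1))
for nm,I in(("S",S),("T",T)):
    h=cv2.cvtColor(I["pixels"],cv2.COLOR_RGB2HSV).astype(int);H,s,v=h[...,0],h[...,1],h[...,2]
    comps(I,nm+" green",(H>50)&(H<80)&(s>120)&(v>40),10)
    comps(I,nm+" red",((H<4)|(H>174))&(s>170)&(v>90),8)
    comps(I,nm+" yellow",(H>12)&(H<25)&(s>170)&(v>110),30)
    comps(I,nm+" orange",(H>4)&(H<12)&(s>170)&(v>110),15)
    comps(I,nm+" blue",(H>105)&(H<125)&(s>170)&(v>60),50)
E
```

```text
S green [343, 185, 12, 53, 410] [349.3 213.1]
S green [395, 244, 7, 32, 92] [398. 262.]
S red [469, 217, 10, 11, 84] [473.9 222.4]
S orange [284, 158, 15, 63, 464] [290.2 196. ]
S blue [187, 203, 48, 34, 627] [213.1 216. ]
T green [303, 197, 4, 5, 16] [304.5 199. ]
T red [209, 233, 6, 6, 28] [211.5 235.5]
T yellow [211, 228, 11, 6, 31] [217.3 229.7]
T blue [403, 151, 55, 55, 2356] [429.7 177.8]
```

View pics/c1.png

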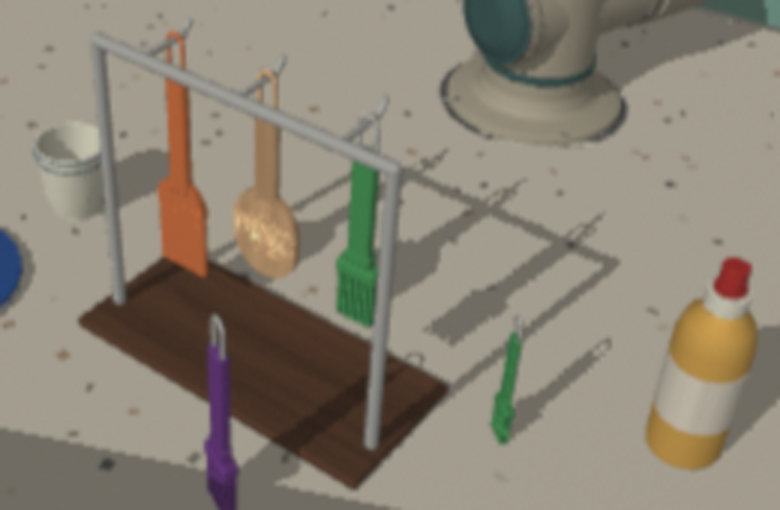

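View pics/c2.png

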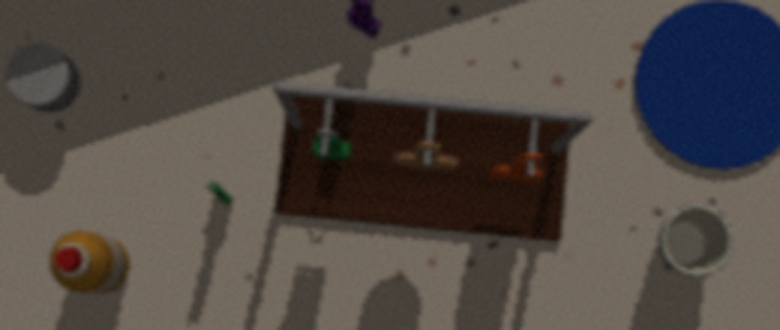

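The crops confirm it: the large green brush hangs on the hook at the bottle end of the bar (scene 350,210), and the other green one is a small brush standing free. Next I measure positions.

```bash
python3 - <<'E'
from h import *
S=np.load("scene0.npy",allow_pickle=True).item();T=np.load("top0.npy",allow_pickle=True).item()
c1=lambda u,v:(230+u/3,130+v/3); c2=lambda u,v:(190+u/3,150+v/3)
L=onz(T,*c2(282,93),.306);Rr=onz(T,*c2(586,121),.306)
print("bar ends top",L,Rr,np.linalg.norm(L-Rr))
L2=onz(S,*c1(395,166),.306);R2=onz(S,*c1(99,40),.306);print("scene",L2,R2,np.linalg.norm(L2-R2))
for k,(p,q) in {"tipBrush":((325,152),(383,101)),"tipPad":((429,161),(282,60)),"tipSpat":((532,172),(188,24))}.items():
    print(k,onz(T,*c2(*p),.311),onz(S,*c1(*q),.311))
# base corners
for n,p in (("BL",(279,210)),("BR",(557,240))): print(n,onz(T,*c2(*p),.012))
print("brush top-face T",onz(T,304.5,199,.061), "handle ~", onz(T,*c2(330,147),.06))
print("brush S",onz(S,*c1(355,322),.002+.1))
print("cap",onz(T,211.5+.5,235.5+.5,.200),onz(S,474.9,217.5,.2))
print("cup rim T",onz(T,*c2(694,239),.085),"S",onz(S,*c1(72,140),.085))
print("bottle base S",onz(S,*c1(685,458),0.0))
print("tin",onz(T,204,175,.078),"board",onz(T,430,178,.012),"small",onz(T,*c2(222,195),.05),"purple",onz(T,*c2(362,15),.05))
E
```

```text
bar ends top [0.61996459 0.1130601  0.306     ] [ 0.59128749 -0.18021548  0.306     ] 0.29467430360194846
scene [0.63160239 0.11855312 0.306     ] [ 0.60471755 -0.17272557  0.306     ] 0.2925167835148212
tipBrush [0.5619412  0.07127631 0.311     ] [0.56617811 0.07299371 0.311     ]
tipPad [ 0.5527878  -0.02837436  0.311     ] [ 0.55611338 -0.02437443  0.311     ]
tipSpat [ 0.54172741 -0.12692306  0.311     ] [ 0.54886423 -0.12213313  0.311     ]
BL [0.5262128  0.13702103 0.012     ]
BR [ 0.49030347 -0.1810709   0.012     ]
brush top-face T [0.59325334 0.06146643 0.061     ] handle ~ [0.59343316 0.0766278  0.06      ]
brush S [0.58853245 0.0734383  0.102     ]
cap [0.46580904 0.3406977  0.2       ] [0.46236512 0.33810729 0.2       ]
cup rim T [ 0.48730842 -0.32381424  0.085     ] S [ 0.48573818 -0.32674654  0.085     ]
bottle base S [0.48322013 0.34884664 0.        ]
tin [0.67380165 0.39697888 0.078     ] board [ 0.6696838 -0.3728975  0.012    ] small [0.54088178 0.19831079 0.05      ] purple [0.74545759 0.04059074 0.05      ]
```

apply_moves:
  xyz:
    - [0,0,-0.14]
    - [0,0,-0.14]
    - [0,0,-0.14]
    - [0,0,-0.14]
    - [0,0,-0.14]
    - [0,0,0]
  rot:
    - [0,0,-0.05]
    - [0,0,-0.05]
    - [0,0,-0.05]
    - [0,0,-0.05]
    - [0,0,0]
    - [0,0,0]
  hand: [1,1,1,1,1,1]

```text
clock: 0.85
position: [0.1747, 0.5491, 0.4049]
ee_rot: [0.001, 0.049, 0.999, 0.003]
contact_force: [-0.2, 0.5, 0.1]
width: 0.0852
gripper_force: 0.0
```

```bash
cat >> h.py <<'E'
def togo(p,y=None):
    "shift (shares, tool axes) from measured TCP to p; angle share about tool z so tool y is along y"
    s=status.get_state(); q=rot(s["ee_rot"]); print("t",round(s["clock"],2),"tcp",s["position"].round(4),"w",round(s["width"],4))
    print("shift/0.3",(q.inv().apply(np.array(p)-s["position"])/.3).round(3))
    if y is not None:
        t=q.inv().apply(y); print("rotz share",round(np.degrees(np.arctan2(-t[0],t[1]))/60,3))
    print("toolz",q.as_matrix()[:,2].round(4),"y",q.as_matrix()[:,1].round(3))
E
python3 -c "
from h import *
togo([.584,.073,.40],[.098,.995,0])"
```

```text
t 0.85 tcp [0.1747 0.5491 0.4049] w 0.0852
shift/0.3 [-1.514 -1.445  0.011]
rotz share -0.0
toolz [ 0.0028  0.0061 -1.    ] y [0.098 0.995 0.006]
```

apply_moves:
  xyz:
    - [-0.12,-0.12,0]
    - [-0.13,-0.12,0]
    - [-0.13,-0.12,0]
    - [-0.13,-0.12,0]
    - [-0.13,-0.12,0]
    - [-0.13,-0.12,0]
    - [-0.13,-0.12,0]
    - [-0.13,-0.12,0]
  rot:
    - [0,0,0]
    - [0,0,0]
    - [0,0,0]
    - [0,0,0]
    - [0,0,0]
    - [0,0,0]
    - [0,0,0]
    - [0,0,0]
  hand: [1,1,1,1,1,1,1,1]

```text
clock: 1.85
position: [0.4538, 0.2295, 0.3999]
ee_rot: [-0.001, 0.049, 0.999, -0.0]
contact_force: [0.4, 0.3, 0.9]
width: 0.0851
gripper_force: 0.0
```

apply_moves:
  xyz:
    - [-0.12,-0.12,0]
    - [-0.12,-0.12,0]
    - [-0.12,-0.12,0]
    - [-0.11,-0.12,0]
    - [0,0,0]
    - [0,0,0]
  rot:
    - [0,0,0]
    - [0,0,0]
    - [0,0,0]
    - [0,0,0]
    - [0,0,0]
    - [0,0,0]
  hand: [1,1,1,1,1,1]

```text
clock: 2.6
position: [0.579, 0.0741, 0.4002]
ee_rot: [-0.002, 0.049, 0.999, 0.0]
contact_force: [-0.1, 1.0, 0.2]
width: 0.0852
gripper_force: 0.0
```

```bash
python3 -c "
from h import *
togo([.584,.073,.245],[.098,.995,0])
S=get_image('scene');save(S,'s1',(240,60,500,300),3)
T=get_image('top');save(T,'t1',(190,150,450,260),3)"
```

```text
t 2.6 tcp [0.579  0.0741 0.4002] w 0.0852
shift/0.3 [-0.019 -0.002  0.517]
rotz share -0.0
toolz [-3.1e-03  7.0e-04 -1.0e+00] y [0.099 0.995 0.   ]
```

View pics/s1.png

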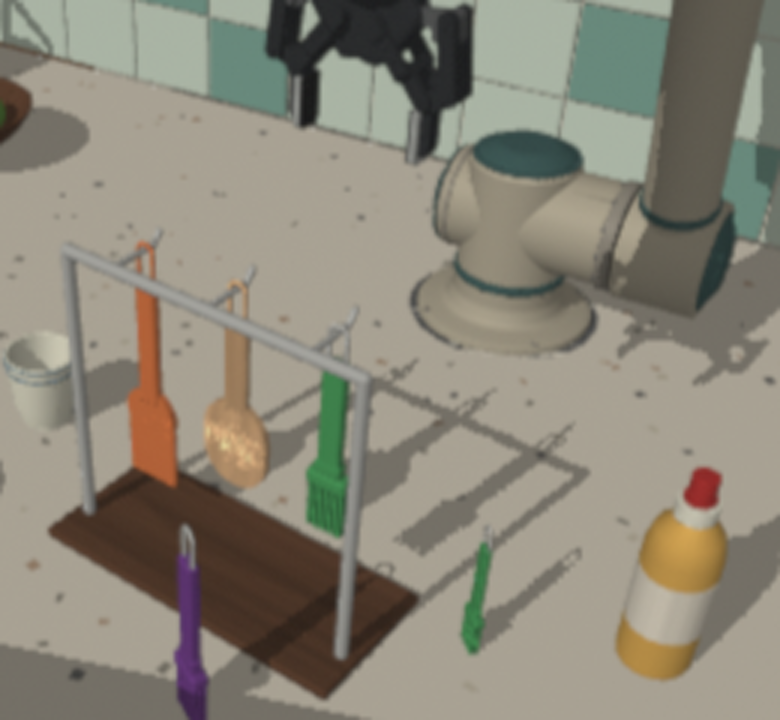

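The gripper hangs over the brush: fingertips are at crop (300,115) and (420,155), and the brush eye is at (338,335). Descending now.

apply_moves:
  xyz:
    - [-0.014,0,0.1]
    - [0,0,0.1]
    - [0,0,0.1]
    - [0,0,0.1]
    - [0,0,0.07]
    - [0,0,0.03]
    - [0,0,0]
    - [0,0,0]
  rot:
    - [0,0,0]
    - [0,0,0]
    - [0,0,0]
    - [0,0,0]
    - [0,0,0]
    - [0,0,0]
    - [0,0,0]
    - [0,0,0]
  hand: [1,1,1,1,1,1,1,1]

```text
clock: 3.7
position: [0.5843, 0.0738, 0.2529]
ee_rot: [0.001, 0.049, 0.999, 0.0]
contact_force: [1.2, -0.4, 0.9]
width: 0.0855
gripper_force: 0.0
```

```bash
python3 -c "
from h import *
togo([.583,.073,.245],[.098,.995,0])
S=get_image('scene');T=get_image('top')
a=cv2.resize(S['pixels'][120:260,270:430],None,fx=3,fy=3);b=cv2.resize(T['pixels'][150:250,250:400],None,fx=3,fy=3)
b=cv2.copyMakeBorder(b,0,a.shape[0]-b.shape[0],0,0,0)
np.save('s2.npy',S,allow_pickle=True)
im=np.hstack([a,b])[:,:800]; cv2.imwrite('pics/s2.png',im[:,:,::-1])
print(status.get_state()['contact_force'], status.get_state()['qpos'].round(2))"
```

```text
t 3.7 tcp [0.5843 0.0738 0.2529] w 0.0855
shift/0.3 [ 0.004 -0.003  0.026]
rotz share 0.0
toolz [ 2.3e-03  1.0e-04 -1.0e+00] y [0.098 0.995 0.   ]
[ 0.66057662  0.10226555 -0.56630302] [ 0.01  0.27  1.36  0.    1.51 -1.47]
```

View pics/s2.png

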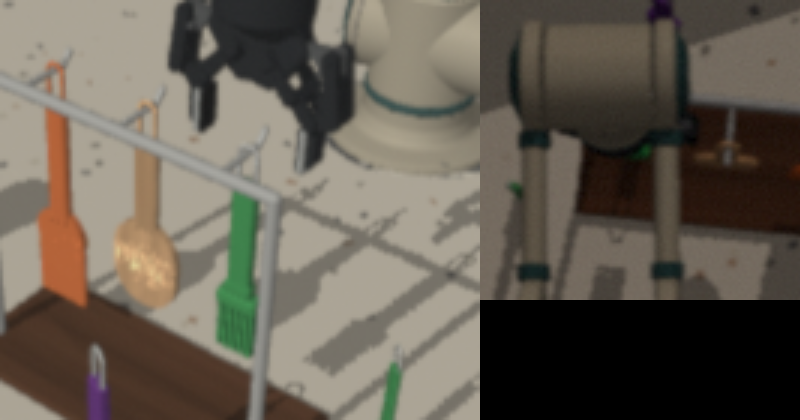

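The scene crop shows the open fingertips at (205,130) and (305,165), which looks higher or further back than the handle at (242,200). I check by projecting the points.

```bash
python3 -c "
from h import *
S=np.load('s2.npy',allow_pickle=True).item();T=np.load('top0.npy',allow_pickle=True).item()
P=lambda p,im=S:((proj(im,p)-[270,120])*3).round(0) 
t=np.array([.584,.0738,.253]);y=np.array([.098,.995,0])
for z in(.253,.266):
  for s in(.0425,-.0425): print(z,s,P(t+s*y+[0,0,z-.253]))
for z in (.303,.275,.164,.103): print('brush',z,P([.583,.073,z]))
print(P([.564,.072,.313]), 'tipmid from img ->', onz(S,355,169.3,.266))
print('eye', onz(S,270+245/3,120+155/3,.29))
h=cv2.cvtColor(S['pixels'],cv2.COLOR_RGB2HSV);m=cv2.inRange(h,(50,120,40),(80,255,255));m[:,385:]=0
v,u=np.nonzero(m)
for r in range(v.min(),v.max()+1,5): k=u[v==r]; print(r,k.min(),k.max())
"
```

```text
0.253 0.0425 [294. 225.]
0.253 -0.0425 [204. 186.]
0.266 0.0425 [295. 211.]
0.266 -0.0425 [205. 172.]
brush 0.303 [252. 150.]
brush 0.275 [250. 181.]
brush 0.164 [242. 292.]
brush 0.103 [238. 347.]
[263. 127.] tipmid from img -> [0.52687427 0.04761318 0.266     ]
eye [0.57406852 0.06304584 0.29      ]
185 348 349
190 348 354
195 348 354
200 347 353
205 347 353
210 347 352
215 344 353
220 344 354
225 344 353
230 343 353
235 348 352
```

```bash
python3 -c "
from h import *
S=np.load('s2.npy',allow_pickle=True).item()
t=np.array([.579,.0741,.400]);y=np.array([.098,.995,0])
for b in(0,.013,.04):
  print(b,[((proj(S,t+s*y+[0,0,b])-[240,60])*3).round(0) for s in (.0425,-.0425)])
s=status.get_state();print(s['clock'],s['position'])
S=get_image('scene');save(S,'s3',(290,120,400,220),6);np.save('s3.npy',S,allow_pickle=True)
s=status.get_state();print(s['clock'],s['position'])
"
```

```text
0 [array([405., 230.]), array([305., 195.])]
0.013 [array([406., 213.]), array([306., 179.])]
0.04 [array([410., 177.]), array([308., 144.])]
3.8 [0.58437619 0.07359531 0.25275274]
3.85 [0.58428829 0.07352962 0.25259086]
```

View pics/s3.png

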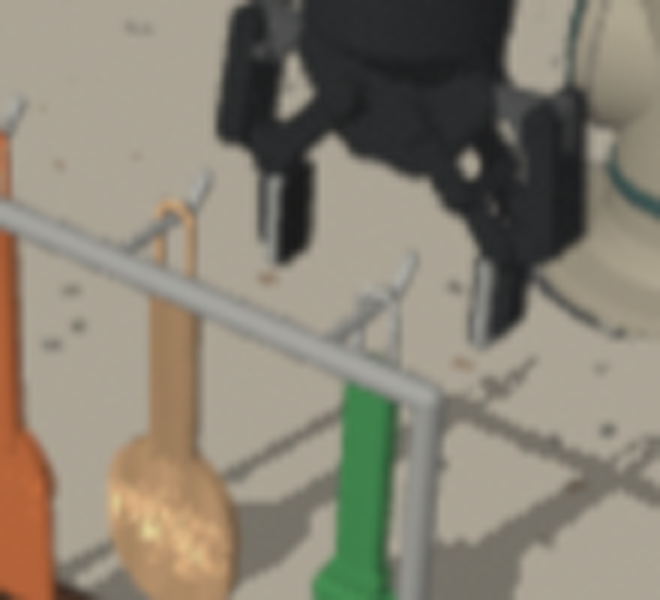

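```bash
python3 -c "
from h import *
S=np.load('scene0.npy',allow_pickle=True).item();T=np.load('top0.npy',allow_pickle=True).item()
t=np.array([.174,.5475,.191]);y=np.array([.303,.952,0])
for b in(0,.013,.055,.1):
  print(b,[proj(I,t+s*y+[0,0,b]).round(0) for I in (S,T) for s in (.0425,-.0425)])
a=cv2.resize(S['pixels'][80:220,540:640],None,fx=4,fy=4);b=cv2.resize(T['pixels'][310:400,60:160],None,fx=4,fy=4)
b=cv2.copyMakeBorder(b,0,a.shape[0]-b.shape[0],0,0,0)
cv2.imwrite('pics/g0.png',np.clip(np.hstack([a,b])[:,:,::-1]*1.6,0,255))
S=np.load('s3.npy',allow_pickle=True).item()
for p in((280,260),(485,345)): print(onz(S,290+p[0]/6,120+p[1]/6,.253),onz(S,290+p[0]/6,120+p[1]/6,.266),onz(S,290+p[0]/6,120+p[1]/6,.305))
"
```

```text
0 [array([602., 197.]), array([569., 183.]), array([129., 329.]), array([155., 338.])]
0.013 [array([604., 193.]), array([571., 179.]), array([127., 330.]), array([154., 338.])]
0.055 [array([612., 179.]), array([577., 165.]), array([122., 332.]), array([149., 341.])]
0.1 [array([620., 164.]), array([584., 150.]), array([116., 334.]), array([144., 343.])]
[ 0.50951721 -0.01441138  0.253     ] [ 0.52789696 -0.00396893  0.266     ] [0.5830362  0.02735843 0.305     ]
[0.51971431 0.08850527 0.253     ] [0.53785307 0.09651547 0.266     ] [0.59226935 0.12054608 0.305     ][ WARN:0@0.734] global loadsave.cpp:1063 imwrite_ Unsupported depth image for selected encoder is fallbacked to CV_8U.
```

View pics/g0.png

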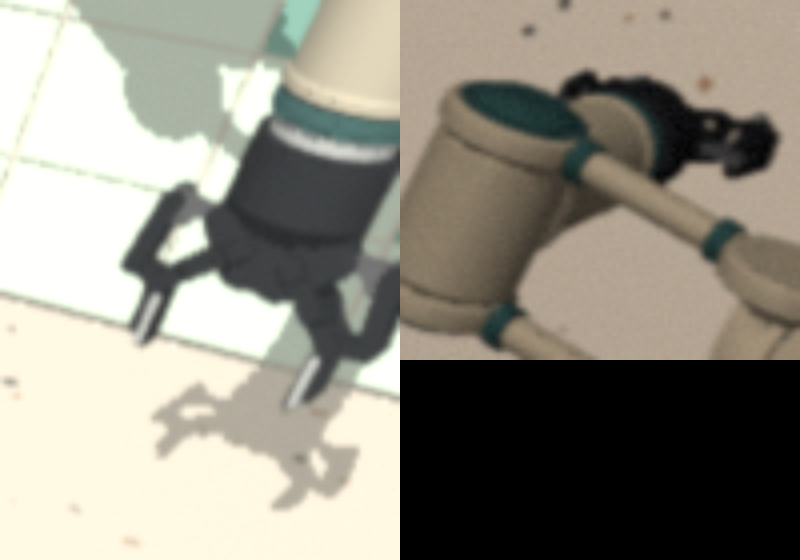

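The picture pairs show the open fingertips at (575,165) and (613,181) in the scene view. That is about 52 mm behind the reported TCP, in both places I checked. I raise and close the gripper to see where the closed tips really are.

apply_moves:
  xyz:
    - [0,0,-0.12]
    - [0,0,-0.12]
    - [0,0,-0.12]
    - [0,0,0]
    - [0,0,0]
    - [0,0,0]
    - [0,0,0]
    - [0,0,0]
  rot:
    - [0,0,0]
    - [0,0,0]
    - [0,0,0]
    - [0,0,0]
    - [0,0,0]
    - [0,0,0]
    - [0,0,0]
    - [0,0,0]
  hand: [1,1,-0.45,-0.45,-0.45,-0.45,-0.45,-0.45]

```text
clock: 4.85
position: [0.5836, 0.0735, 0.359]
ee_rot: [-0.001, 0.049, 0.999, 0.0]
contact_force: [0.6, -0.6, 0.4]
width: 0.0234
gripper_force: 0.0
```

```bash
python3 -c "
from h import *
S=get_image('scene')
s=status.get_state();t=s['position'];print(t,s['width'],s['clock'])
a=cv2.resize(S['pixels'][50:200,290:420],None,fx=5,fy=5)
y=np.array([.098,.995,0])
for b in (0,.013,.052):
  u,v=(proj(S,t+[0,0,b])-[290,50])*5; print(b,u.round(),v.round()); cv2.circle(a,(int(u),int(v)),3,(255,0,0),-1)
a=cv2.convertScaleAbs(a[:600],alpha=1.4);cv2.imwrite('pics/g1.png',a[:,:,::-1])
"
```

```text
[0.58371061 0.07348803 0.35921611] 0.02370332444317077 4.9
0 327.0 492.0
0.013 329.0 466.0
0.052 335.0 384.0
```

View pics/g1.png

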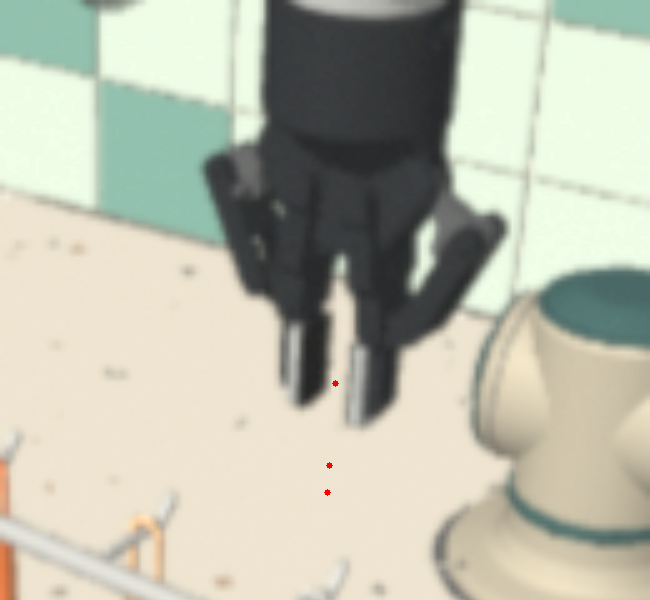

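The tips (mid about (338,413)) lie about 38 mm above the reported TCP, so I treat the true tip z as reported + 0.038. That makes the target reported z about 0.208 for a grip at z 0.265.

apply_moves:
  xyz:
    - [0,0,0]
    - [0,0,0]
    - [0,0,0]
    - [0,0,0.1]
    - [0,0,0.1]
    - [0,0,0.1]
    - [0,0,0]
    - [0,0,0]
  rot:
    - [0,0,0]
    - [0,0,0]
    - [0,0,0]
    - [0,0,0]
    - [0,0,0]
    - [0,0,0]
    - [0,0,0]
    - [0,0,0]
  hand: [0.8,0.8,0.8,0.8,0.8,0.8,0.8,0.8]

```text
clock: 5.9
position: [0.5845, 0.0735, 0.2709]
ee_rot: [0.001, 0.049, 0.999, 0.0]
contact_force: [-0.4, -0.2, 0.3]
width: 0.0766
gripper_force: 0.0
```

apply_moves:
  xyz:
    - [0,0,0.06]
    - [0,0,0.06]
    - [0,0,0.06]
    - [0,0,0]
    - [0,0,0]
    - [0,0,0]
  rot:
    - [0,0,0]
    - [0,0,0]
    - [0,0,0]
    - [0,0,0]
    - [0,0,0]
    - [0,0,0]
  hand: [0.8,0.8,0.8,0.8,0.8,0.8]

```text
clock: 6.65
position: [0.5847, 0.0735, 0.217]
ee_rot: [0.001, 0.049, 0.999, 0.0]
contact_force: [-1.0, 0.1, -0.3]
width: 0.0769
gripper_force: 0.0
```

```bash
python3 -c "
from h import *
togo([.583,.073,.208],[.098,.995,0])
S=get_image('scene');save(S,'s4',(300,110,410,210),6)"
```

```text
t 6.65 tcp [0.5847 0.0735 0.217 ] w 0.0769
shift/0.3 [ 0.005 -0.002  0.03 ]
rotz share -0.0
toolz [ 2.6e-03  2.0e-04 -1.0e+00] y [0.098 0.995 0.   ]
```

View pics/s4.png

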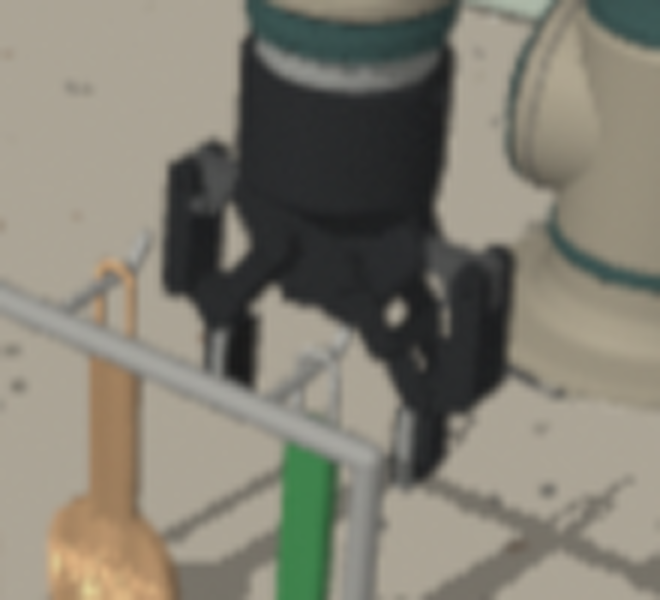

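The fingers straddle the handle: tips are at about (230,390) and (405,480), and the handle top is at (312,445). I lower 9 mm more and close.

apply_moves:
  xyz:
    - [0.005,0,0.03]
    - [0,0,0]
    - [0,0,0]
    - [0,0,0]
    - [0,0,0]
    - [0,0,0]
    - [0,0,0]
    - [0,0,0]
  rot:
    - [0,0,0]
    - [0,0,0]
    - [0,0,0]
    - [0,0,0]
    - [0,0,0]
    - [0,0,0]
    - [0,0,0]
    - [0,0,0]
  hand: [0.8,0.8,-1,-1,-1,-1,-1,-1]
  force: 40

```text
clock: 7.7
position: [0.5826, 0.0728, 0.2069]
ee_rot: [0.0, 0.049, 0.999, -0.001]
contact_force: [-0.2, -4.8, 2.1]
width: 0.0215
gripper_force: 40.2
```

apply_moves:
  xyz:
    - [0,0,-0.018]
    - [0,0,-0.018]
    - [0,0,-0.018]
    - [0,0,0]
    - [0,0,0]
  rot:
    - [0,0,0]
    - [0,0,0]
    - [0,0,0]
    - [0,0,0]
    - [0,0,0]
  hand: [-1,-1,-1,-1,-1]

```text
clock: 8.32
position: [0.5828, 0.0737, 0.2235]
ee_rot: [0.001, 0.049, 0.999, 0.0]
contact_force: [0.7, -2.1, 0.8]
width: 0.0215
gripper_force: 39.5
```

```bash
python3 -c "
from h import *
togo([.583,.073,.223],[.098,.995,0]);print(status.get_state()['contact_force'],status.get_state()['gripper_force'])
S=get_image('scene');save(S,'s5',(300,110,410,240),5);np.save('s5.npy',S,allow_pickle=True)
h=cv2.cvtColor(S['pixels'],cv2.COLOR_RGB2HSV);m=cv2.inRange(h,(50,120,40),(80,255,255));m[:,385:]=0
v,u=np.nonzero(m)
for r in range(v.min(),v.max()+1,6): k=u[v==r]; print(r,k.min(),k.max())
print(v.max())
"
```

```text
t 8.32 tcp [0.5828 0.0737 0.2235] w 0.0215
shift/0.3 [-0.001 -0.002  0.002]
rotz share -0.0
toolz [ 0.0017  0.     -1.    ] y [0.098 0.995 0.   ]
[ 0.67533245 -2.09910915  0.7657291 ] 39.458491802215576
175 350 354Traceback (most recent call last):
  File "<string>", line 7, in <module>
    for r in range(v.min(),v.max()+1,6): k=u[v==r]; print(r,k.min(),k.max())
                                                            ~~~~~^^
    return umr_minimum(a, axis, None, out, keepdims, initial, where)
ValueError: zero-size array to reduction operation minimum which has no identity
```

View pics/s5.png

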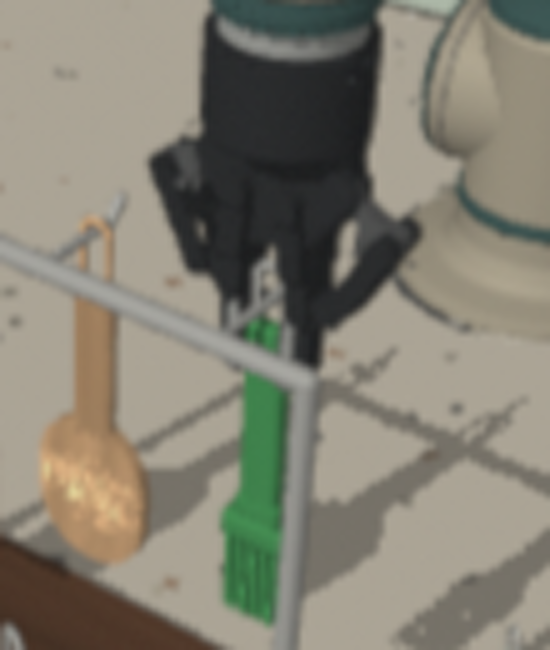

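The brush is held between the fingers, with its handle top at crop (262,320), and it has been lifted off the rod. I have already gone past the 10-picture viewing allowance, so from here I use numbers only. Next: out along the hook.

apply_moves:
  xyz:
    - [0.03,0,0]
    - [0.04,0,0]
    - [0.04,0,0]
    - [0.06,0,0]
    - [0.08,0,0]
    - [0.08,0,0]
    - [0,0,0]
    - [0,0,0]
  rot:
    - [0,0,0]
    - [0,0,0]
    - [0,0,0]
    - [0,0,0]
    - [0,0,0]
    - [0,0,0]
    - [0,0,0]
    - [0,0,0]
  hand: [-1,-1,-1,-1,-1,-1,-1,-1]

```text
clock: 9.38
position: [0.4842, 0.0835, 0.2232]
ee_rot: [0.001, 0.049, 0.999, 0.0]
contact_force: [0.3, -0.4, -1.0]
width: 0.0213
gripper_force: 39.0
```

```bash
python3 -c "
from h import *
togo([.487,-.325,.30],[.098,.995,0]);print(status.get_state()['contact_force'],status.get_state()['gripper_force'])
S=get_image('scene');T=get_image('top')
for I,n in((S,'S'),(T,'T')):
  h=cv2.cvtColor(I['pixels'],cv2.COLOR_RGB2HSV);m=cv2.inRange(h,(50,120,40),(80,255,255));m[:,385:]=0
  k,l,s,c=cv2.connectedComponentsWithStats(m)
  for i in range(1,k):
    if s[i,4]>12: print(n,s[i].tolist(),c[i].round(1))
p=status.get_state()['position']
print('grip->tip pred z', p[2]+.057-.162, 'proj',proj(S,[p[0],p[1],p[2]+.057-.162]),proj(S,[p[0],p[1],p[2]+.057]))
"
```

```text
t 9.38 tcp [0.4842 0.0835 0.2232] w 0.0213
shift/0.3 [-0.143 -1.354 -0.256]
rotz share -0.0
toolz [ 1.6e-03  2.0e-04 -1.0e+00] y [0.098 0.995 0.   ]
[ 0.31214587 -0.44128418 -0.95766998] 39.0249627828598
S [367, 157, 13, 58, 422] [373.5 189.3]
grip->tip pred z 0.11785526334509758 proj [370.8125794  212.67108038] [376.40146716 161.12098113]
```

apply_moves:
  xyz:
    - [0,-0.08,-0.1]
    - [-0.01,-0.12,-0.1]
    - [-0.01,-0.13,0]
    - [-0.02,-0.13,0]
    - [-0.02,-0.13,0]
    - [-0.02,-0.13,0]
    - [-0.02,-0.13,0]
    - [-0.01,-0.13,0]
  rot:
    - [0,0,0]
    - [0,0,0]
    - [0,0,0]
    - [0,0,0]
    - [0,0,0]
    - [0,0,0]
    - [0,0,0]
    - [0,0,0]
  hand: [-1,-1,-1,-1,-1,-1,-1,-1]

```text
clock: 10.48
position: [0.4885, -0.2143, 0.2824]
ee_rot: [0.0, 0.049, 0.999, 0.0]
contact_force: [0.1, 0.1, 0.1]
width: 0.0213
gripper_force: 39.1
```

apply_moves:
  xyz:
    - [-0.01,-0.12,0]
    - [-0.01,-0.11,0]
    - [-0.01,-0.09,0]
    - [0,-0.05,0]
    - [0,0,0]
    - [0,0,0]
    - [0,0,0]
  rot:
    - [0,0,0]
    - [0,0,0]
    - [0,0,0]
    - [0,0,0]
    - [0,0,0]
    - [0,0,0]
    - [0,0,0]
  hand: [-1,-1,-1,-1,-1,-1,-1]

```text
clock: 11.35
position: [0.486, -0.3227, 0.2831]
ee_rot: [0.0, 0.049, 0.999, 0.0]
contact_force: [-0.5, -0.1, 0.0]
width: 0.0213
gripper_force: 39.1
```

```bash
python3 -c "
from h import *
togo([.4865,-.325,.25],[.098,.995,0])
S=get_image('scene')
h=cv2.cvtColor(S['pixels'],cv2.COLOR_RGB2HSV);m=cv2.inRange(h,(50,120,40),(80,255,255));m[:,340:]=0;m[:110]=0
v,u=np.nonzero(m)
for r in range(v.min(),v.max()+1,3):
  k=u[v==r]
  if len(k): print(r,k.min(),k.max())
p=status.get_state()['position'];z=p[2]-.105
y=np.array([.098,.995,0])*.018; x=np.array([.995,-.098,0])*.007
for sx in(-1,1):
  for sy in(-1,1): print(sx,sy,proj(S,np.array([p[0],p[1],z])+sx*x+sy*y).round(1))
print('handle top',proj(S,[p[0],p[1],z+.172]).round(1),'z',z)
"
```

```text
t 11.35 tcp [ 0.486  -0.3227  0.2831] w 0.0213
shift/0.3 [-0.002 -0.008  0.11 ]
rotz share 0.001
toolz [ 4.e-04  3.e-04 -1.e+00] y [0.097 0.995 0.   ]
110 245 249
113 246 250
116 246 250
119 247 250
122 247 250
125 247 251
128 248 251
131 248 252
134 246 253
137 247 255
140 248 254
143 248 255
146 249 255
149 249 255
152 255 255
-1 -1 [249.7 148.6]
-1 1 [258.1 152.4]
1 -1 [246.4 150.4]
1 1 [254.8 154.2]
handle top [246.5  97.1] z 0.17811730407252824
```

apply_moves:
  xyz:
    - [0,-0.007,0.06]
    - [0,0,0.1]
    - [0,0,0.1]
    - [0,0,0.1]
    - [0,0,0.08]
    - [0,0,0.05]
    - [0,0,0]
    - [0,0,0]
  rot:
    - [0,0,0]
    - [0,0,0]
    - [0,0,0]
    - [0,0,0]
    - [0,0,0]
    - [0,0,0]
    - [0,0,0]
    - [0,0,0]
  hand: [-1,-1,-1,-1,-1,-1,-1,-1]

```text
clock: 12.4
position: [0.4863, -0.3263, 0.1369]
ee_rot: [0.001, 0.049, 0.999, -0.001]
contact_force: [-0.1, -0.2, -0.3]
width: 0.0212
gripper_force: 39.1
```

apply_moves:
  xyz:
    - [0,0,0.02]
    - [0,0,0.01]
    - [0,0,0.01]
    - [0,0,0]
    - [0,0,0]
  rot:
    - [0,0,0]
    - [0,0,0]
    - [0,0,0]
    - [0,0,0]
    - [0,0,0]
  hand: [-1,-1,-1,-1,-1]

```text
clock: 13.02
position: [0.4857, -0.3259, 0.1238]
ee_rot: [0.0, 0.049, 0.999, 0.0]
contact_force: [-0.1, 0.3, 0.3]
width: 0.021
gripper_force: 39.2
```

apply_moves:
  xyz:
    - [0,0,0.01]
    - [0,0,0.01]
    - [0,0,0]
    - [0,0,0]
  rot:
    - [0,0,0]
    - [0,0,0]
    - [0,0,0]
    - [0,0,0]
  hand: [-1,-1,-1,-1]

```text
clock: 13.52
position: [0.4856, -0.3259, 0.1177]
ee_rot: [-0.0, 0.049, 0.999, 0.0]
contact_force: [0.5, 0.1, -0.1]
width: 0.0209
gripper_force: 39.2
```

apply_moves:
  xyz:
    - [0,0,0.01]
    - [0,0,0]
    - [0,0,0]
  rot:
    - [0,0,0]
    - [0,0,0]
    - [0,0,0]
  hand: [-1,-1,-1]

```text
clock: 13.9
position: [0.4856, -0.3259, 0.1147]
ee_rot: [-0.0, 0.049, 0.999, 0.0]
contact_force: [0.3, 0.4, -0.3]
width: 0.0212
gripper_force: 39.2
```

apply_moves:
  xyz:
    - [0,0,0.008]
    - [0,0,0]
    - [0,0,0]
  rot:
    - [0,0,0]
    - [0,0,0]
    - [0,0,0]
  hand: [-1,-1,-1]

```text
clock: 14.28
position: [0.4857, -0.3259, 0.1124]
ee_rot: [0.0, 0.049, 0.999, -0.0]
contact_force: [0.8, 0.2, -1.0]
width: 0.0212
gripper_force: 39.2
```

apply_moves:
  xyz:
    - [0,0,0.006]
    - [0,0,0]
    - [0,0,0]
  rot:
    - [0,0,0]
    - [0,0,0]
    - [0,0,0]
  hand: [-1,-1,-1]

```text
clock: 14.65
position: [0.4857, -0.326, 0.1106]
ee_rot: [0.0, 0.049, 0.999, -0.0]
contact_force: [0.1, -0.1, -0.2]
width: 0.0212
gripper_force: 39.1
```

apply_moves:
  xyz:
    - [0,0,0.006]
    - [0,0,0]
    - [0,0,0]
  rot:
    - [0,0,0]
    - [0,0,0]
    - [0,0,0]
  hand: [-1,-1,-1]

```text
clock: 15.02
position: [0.4863, -0.3262, 0.1103]
ee_rot: [0.001, 0.049, 0.999, -0.0]
contact_force: [-0.2, 0.8, 6.2]
width: 0.0213
gripper_force: 40.0
```

The bristles touch the floor at 0.110, as predicted. Releasing and rising.

apply_moves:
  xyz:
    - [0,0,-0.004]
    - [0,0,0]
    - [0,0,0]
    - [0,0,0]
    - [0,0,0]
    - [0,0,0]
  rot:
    - [0,0,0]
    - [0,0,0]
    - [0,0,0]
    - [0,0,0]
    - [0,0,0]
    - [0,0,0]
  hand: [-1,-0.4,-0.2,0.2,0.8,0.8]

```text
clock: 15.78
position: [0.4856, -0.3259, 0.1099]
ee_rot: [-0.0, 0.049, 0.999, 0.0]
contact_force: [0.5, 0.0, -0.3]
width: 0.0766
gripper_force: 0.0
```

apply_moves:
  xyz:
    - [0,0,-0.03]
    - [0,0,-0.08]
    - [0,0,-0.12]
    - [0,0,-0.14]
    - [0,0,-0.14]
    - [0,0,-0.1]
    - [0,0,0]
    - [0,0,0]
  rot:
    - [0,0,0]
    - [0,0,0]
    - [0,0,0]
    - [0,0,0]
    - [0,0,0]
    - [0,0,0]
    - [0,0,0]
    - [0,0,0]
  hand: [0.8,0.8,0.8,0.8,0.8,0.8,0.8,0.8]

```text
clock: 16.77
position: [0.4852, -0.3255, 0.2921]
ee_rot: [-0.001, 0.049, 0.999, 0.0]
contact_force: [0.5, 0.3, -0.1]
width: 0.0767
gripper_force: 0.0
```

```bash
python3 -c "
from h import *
S=get_image('scene');T=get_image('top')
h=cv2.cvtColor(S['pixels'],cv2.COLOR_RGB2HSV);m=cv2.inRange(h,(50,120,40),(80,255,255));m[:,340:]=0;m[:110]=0
v,u=np.nonzero(m)
for r in range(v.min(),v.max()+1,3):
  k=u[v==r]
  if len(k): print(r,k.min(),k.max())
for z in (.066,.09,.178): print(z,proj(S,[.486,-.326,z]).round(1))
for I in(S,T):
  h=cv2.cvtColor(I['pixels'],cv2.COLOR_RGB2HSV);m=cv2.inRange(h,(0,170,90),(4,255,255))|cv2.inRange(h,(174,170,90),(180,255,255))
  k,l,s,c=cv2.connectedComponentsWithStats(m)
  for i in range(1,k):
    if s[i,4]>8: print(s[i].tolist(),c[i].round(1),onz(I,*c[i],.19))
togo([.465,.340,.36],[.098,.995,0])
"
```

```text
152 250 251
155 250 253
158 251 254
161 251 254
164 251 254
167 252 255
170 252 255
173 252 255
176 253 255
179 252 256
0.066 [254.7 181.7]
0.09 [254.  175.5]
0.178 [251.4 151.1]
[469, 217, 10, 11, 84] [473.9 222.3] [0.46786825 0.33972174 0.19      ]
[209, 233, 6, 6, 32] [211.6 235.5] [0.46771209 0.34397414 0.19      ]
t 16.88 tcp [ 0.4849 -0.3253  0.2913] w 0.0768
shift/0.3 [ 0.284  2.201 -0.224]
rotz share -0.0
toolz [-0.0023  0.0021 -1.    ] y [0.098 0.995 0.002]
```

The brush stands upright in the cup. The cap is at about (0.466, 0.340). Moving over there high.

apply_moves:
  xyz:
    - [0,0,-0.1]
    - [0.01,0.06,-0.12]
    - [0.02,0.13,0]
    - [0.02,0.15,0]
    - [0.02,0.15,0]
    - [0.02,0.15,0]
    - [0.02,0.15,0]
    - [0.02,0.15,0]
  rot:
    - [0,0,0]
    - [0,0,0]
    - [0,0,0]
    - [0,0,0]
    - [0,0,0]
    - [0,0,0]
    - [0,0,0]
    - [0,0,0]
  hand: [0.8,0.8,0.8,0.8,0.8,0.8,0.8,0.8]

```text
clock: 17.88
position: [0.4738, -0.0399, 0.3577]
ee_rot: [-0.001, 0.049, 0.999, 0.0]
contact_force: [0.1, -0.1, -0.6]
width: 0.0772
gripper_force: 0.0
```

apply_moves:
  xyz:
    - [0.02,0.15,0]
    - [0.02,0.15,0]
    - [0.02,0.15,0]
    - [0.02,0.15,0]
    - [0.02,0.15,0]
    - [0.02,0.15,0]
    - [0.02,0.12,0]
    - [0,0,0]
  rot:
    - [0,0,0]
    - [0,0,0]
    - [0,0,0]
    - [0,0,0]
    - [0,0,0]
    - [0,0,0]
    - [0,0,0]
    - [0,0,0]
  hand: [0.8,0.8,0.8,0.8,0.8,0.8,0.8,0.8]

```text
clock: 18.88
position: [0.4619, 0.2692, 0.3572]
ee_rot: [-0.002, 0.047, 0.999, -0.0]
contact_force: [0.2, -0.2, 0.0]
width: 0.0767
gripper_force: 0.0
```

```bash
python3 -c "
from h import *
togo([.466,.340,.1425],[.098,.995,0])"
```

```text
t 18.88 tcp [0.4619 0.2692 0.3572] w 0.0767
shift/0.3 [0.006 0.237 0.715]
rotz share 0.003
toolz [-3.2e-03 -6.0e-04 -1.0e+00] y [ 0.094  0.996 -0.001]
```

apply_moves:
  xyz:
    - [0.003,0.12,0]
    - [0.003,0.117,0]
    - [0,0,0.15]
    - [0,0,0.15]
    - [0,0,0.15]
    - [0,0,0.1]
    - [0,0,0]
    - [0,0,0]
  rot:
    - [0,0,0]
    - [0,0,0]
    - [0,0,0]
    - [0,0,0]
    - [0,0,0]
    - [0,0,0]
    - [0,0,0]
    - [0,0,0]
  hand: [0.8,0.8,0.8,0.8,0.8,0.8,0.8,0.8]

```text
clock: 19.88
position: [0.4688, 0.3379, 0.1951]
ee_rot: [0.001, 0.049, 0.999, 0.0]
contact_force: [0.6, 0.2, 0.7]
width: 0.0769
gripper_force: 0.0
```

```bash
python3 -c "
from h import *
togo([.466,.340,.1425],[.098,.995,0])"
```

```text
t 19.88 tcp [0.4688 0.3379 0.1951] w 0.0769
shift/0.3 [0.01  0.006 0.175]
rotz share -0.001
toolz [ 1.5e-03  6.0e-04 -1.0e+00] y [0.099 0.995 0.001]
```

apply_moves:
  xyz:
    - [0.006,0.006,0.08]
    - [0,0,0.06]
    - [0,0,0.033]
    - [0,0,0]
    - [0,0,0]
    - [0,0,0]
  rot:
    - [0,0,0]
    - [0,0,0]
    - [0,0,0]
    - [0,0,0]
    - [0,0,0]
    - [0,0,0]
  hand: [0.8,0.8,0.8,0.8,0.8,0.8]

```text
clock: 20.62
position: [0.4669, 0.3404, 0.1431]
ee_rot: [0.001, 0.049, 0.999, 0.001]
contact_force: [-0.5, 0.0, -0.1]
width: 0.077
gripper_force: 0.0
```

apply_moves:
  xyz:
    - [0,0,0]
    - [0,0,0]
    - [0,0,0]
    - [0,0,0]
    - [0,0,0]
    - [0,0,0]
    - [0,0,0]
  rot:
    - [0,0,0]
    - [0,0,0]
    - [0,0,0]
    - [0,0,0]
    - [0,0,0]
    - [0,0,0]
    - [0,0,0]
  hand: [0,-0.2,-0.35,-1,-1,-1,-1]
  force: 25

```text
clock: 21.5
position: [0.4663, 0.34, 0.1421]
ee_rot: [0.0, 0.049, 0.999, -0.0]
contact_force: [-0.3, -0.9, 1.1]
width: 0.0224
gripper_force: 25.0
```

apply_moves:
  xyz:
    - [0,0,-0.005]
    - [0,0,-0.005]
    - [0,0,-0.005]
    - [0,0,-0.005]
    - [0,0,-0.004]
    - [0,0,0]
    - [0,0,0]
    - [0,0,0]
  rot:
    - [0,0,0]
    - [0,0,0]
    - [0,0,0]
    - [0,0,0]
    - [0,0,0]
    - [0,0,0]
    - [0,0,0]
    - [0,0,0]
  hand: [-1,-1,-1,-1,-1,-1,-1,-1]

```text
clock: 22.5
position: [0.4663, 0.3402, 0.1493]
ee_rot: [-0.0, 0.049, 0.999, 0.0]
contact_force: [0.7, -0.6, -2.8]
width: 0.0221
gripper_force: 25.0
```

apply_moves:
  xyz:
    - [0,0,-0.003]
    - [0,0,0]
    - [0,0,0]
  rot:
    - [0,0,0]
    - [0,0,0]
    - [0,0,0]
  hand: [-1,-1,-1]

```text
clock: 22.88
position: [0.4661, 0.34, 0.1498]
ee_rot: [-0.0, 0.049, 0.999, -0.0]
contact_force: [-0.5, 0.5, -6.5]
width: 0.022
gripper_force: 24.8
```

The force jumped to 6.5 N after 7.7 mm of travel, so the cap is at its stop. Releasing and rising.

apply_moves:
  xyz:
    - [0,0,0]
    - [0,0,0]
    - [0,0,0]
    - [0,0,0]
    - [0,0,0]
    - [0,0,0]
  rot:
    - [0,0,0]
    - [0,0,0]
    - [0,0,0]
    - [0,0,0]
    - [0,0,0]
    - [0,0,0]
  hand: [-0.4,-0.2,0.2,0.8,0.8,0.8]

```text
clock: 23.62
position: [0.4663, 0.3401, 0.1502]
ee_rot: [0.0, 0.049, 0.999, 0.0]
contact_force: [-0.6, 0.2, -0.7]
width: 0.0767
gripper_force: 0.0
```

apply_moves:
  xyz:
    - [0,0,-0.05]
    - [0,0,-0.1]
    - [0,0,-0.14]
    - [0,0,-0.14]
    - [0,0,-0.1]
    - [0,0,0]
    - [0,0,0]
    - [0,0,0]
  rot:
    - [0,0,0]
    - [0,0,0]
    - [0,0,0]
    - [0,0,0]
    - [0,0,0]
    - [0,0,0]
    - [0,0,0]
    - [0,0,0]
  hand: [0.8,0.8,0.8,0.8,0.8,0.8,0.8,0.8]

```text
clock: 24.62
position: [0.4656, 0.3397, 0.3077]
ee_rot: [-0.001, 0.049, 0.999, -0.001]
contact_force: [0.7, 0.4, 0.2]
width: 0.0769
gripper_force: 0.0
```

```bash
python3 -c "
from h import *
S=get_image('scene');S0=np.load('scene0.npy',allow_pickle=True).item()
def mk(I,*r):
  h=cv2.cvtColor(I['pixels'],cv2.COLOR_RGB2HSV);m=0
  for a,b in r:m=m|cv2.inRange(h,a,b)
  return m
for n,r in(('red',[((0,170,90),(4,255,255)),((174,170,90),(180,255,255))]),('orange',[((4,170,110),(12,255,255))]),('blue',[((105,170,60),(125,255,255))]),('green',[((50,120,40),(80,255,255))]),('yellow',[((12,150,110),(25,255,255))])):
  for I in(S0,S):
    k,l,s,c=cv2.connectedComponentsWithStats(mk(I,*r))
    print(n,[(s[i].tolist(),c[i].round(1).tolist()) for i in range(1,k) if s[i,4]>40])
print(proj(S,[.466,.34,.2]),proj(S,[.466,.34,.208]))
print(status.get_state()['position'])
"
```

```text
red [([469, 217, 10, 11, 84], [473.9, 222.4])]
red [([470, 215, 10, 11, 85], [474.8, 220.1])]
orange [([284, 158, 15, 63, 476], [290.2, 195.9])]
orange [([284, 158, 15, 64, 472], [290.2, 195.8])]
blue [([187, 203, 49, 34, 745], [213.1, 216.4])]
blue [([186, 203, 50, 34, 696], [213.7, 216.9])]
green [([343, 185, 12, 53, 412], [349.3, 213.1]), ([395, 243, 8, 33, 95], [398.1, 261.7])]
green [([250, 152, 7, 30, 119], [253.0, 167.1]), ([395, 244, 8, 33, 95], [398.1, 261.9])]
yellow [([454, 231, 27, 25, 477], [467.2, 244.6]), ([446, 269, 25, 16, 217], [456.9, 278.1])]
yellow [([454, 231, 27, 25, 476], [467.2, 244.6]), ([447, 269, 24, 16, 213], [457.0, 278.1])]
[475.26798617 218.60047604] [476.09277122 215.94805697]
[0.4656999  0.33976744 0.30775769]
```

```bash
python3 -c "
from h import *
A=np.load('scene0.npy',allow_pickle=True).item()['pixels'];B=np.mean([get_image('scene')['pixels'] for _ in range(6)],0)
g=lambda I,sl:(I[sl][...,0].astype(np.float32)-I[sl][...,1].astype(np.float32))
sl=(slice(209,235),slice(462,487))
def cen(I):
  w=np.clip(g(I,sl)-90,0,None);v,u=np.mgrid[:w.shape[0],:w.shape[1]];return (w*u).sum()/w.sum(),(w*v).sum()/w.sum(),w.sum()
print(cen(A),cen(B))
"
```

```text
(np.float64(11.399662731871839), np.float64(13.367622259696459), np.float32(593.0)) (np.float64(12.390612355447589), np.float64(11.004489969857106), np.float32(816.66675))
```

```bash
python3 -c "
from h import *
print(job.sign_off())"
```

```text
the job is handed in; nothing more can be done
None
```

I handed the job in at about 25 s: the brush stands upright in the cup, the cap was pulled up to its stop (about 7.5 mm), and the spatula, board, bottle and small green brush look unmoved in the last image (paddle and tin not re-measured); I viewed 11 pictures, one over the limit of 10.

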